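# Load the rivet-pot rack behind its keeper stick

## Robot

A 6-joint arm with a two-finger parallel gripper is mounted at the origin on a cart in front of the work surface, level with it; the furniture and walls round the work are solid. World frame = base frame: x ahead of the robot, y to its left, z up, the work surface at z = 0. Lengths are in m, angles in rad, forces in N, time in s.
With the tool pointing down it reaches from about 0.375 to 0.975 m from the base axis. Payload 3.8 kg.
Tool frame: the origin (TCP) lies midway between the tips of the shut fingers; the grasp point (between the pads) lies 19 mm behind it; z points along the fingers, y is the line along which they close (so a half turn about z gives the same grasp; the last joint's range is limited). The gripper opens to 88 mm and grips with 3 to 60 N. Pads are 18 mm wide; open, the fingers measure 123 mm over their backs; the gripper's body (75 mm by 187 mm) begins 45 mm behind the grasp point.
Start: joints at [-1.154, 0.264, 1.604, -0, 1.274, -0.037], TCP at [0.296, -0.607, 0.239] pointing down, gripper open.
Joint ranges: [-2.63, 2.63], [-0.94, 2.18], [0.31, 2.57], [-1.31, 4.45], [0, 2.66], [-2.55, 2.55]. Speed limits (rad/s): [2.57, 2.57, 3.14, 3.14, 3.14, 3.14].

## Interface

Orientations are given as a rotation vector (axis times angle).
In Python, from cell import manip, inverse_kinematics, cams, order gives the robot as it stands. Calls block until the motion is done:
- manip.move_pose(position, orientation): joint-space move of the TCP to a pose.
- manip.move_linear(position, rate=0.15, rot=None): straight line of the TCP; rot=None keeps the orientation; rate is the mean speed in m/s.
- manip.set_joints(angles): joint-space move.
- manip.set_gripper(opening, force=None): finger opening in m; force is the grip in N (None keeps the last); returns when the fingers have stopped.
- manip.dwell(seconds).
- inverse_kinematics(position, orientation): joint angles nearest the present ones, or None.
- manip.state(): the state.
- cams.capture(name): name is "scene" or "top" or "wrist"; returns a dict with "image" (420x560x3 uint8, blue, green, red), "z_map" (420x560 float32, m along the optical axis (not along the pixel's ray), 0 where there is no reading), "intrinsics" (3x3 intrinsics, pixels), "k1" (the pictures are not rectified: a ray, as slopes to the right and down, at radius r is drawn at 1 + k1 r^2 times it, then the intrinsics apply), "position" and "orientation" of the camera in the world; the wrist camera has in their place "T_tool_cam" (4x4, takes a point from camera to tool coordinates, whose origin is the TCP and whose axes are the flange's). Camera axes: x right, y down, z forward; pixel columns grow to the right and rows downward; lengths in m; the calibration is good to about 2 mm. A picture is of the moment at which its call begins: read the wrist's pose just before it.
A pose or a line that the arm cannot do raises manip.IKError and nothing moves.
- order.close_job(): hands the job in; it is judged then, once.
The state is a dict: "clock": time; "joint_pos": joint angles; "joint_velocities": joint speeds; "tau": joint torques, N m; "tool_pos": TCP position; "tcp_rot": TCP orientation; "contact_force": force on the tool from outside, world axes, zero at the start; "moment": the same for the moment, N m; "gripper_width": finger opening in m; "grasp_force": force on a finger pad.
Only numpy, scipy, OpenCV 4.12 (cv2) and the standard library are available. Lean on these libraries where they do the work, as an engineer would, in place of code of your own. Each camera call takes 0.05 s, during which the arm holds its last target. There are 200 camera calls.

## Task

Lift off the wooden keeper stick that lies across the pegs of the rack and lay it down on the table, then hang every parts pot by its handle on the peg of its own colour (three or four pots stand about; a peg without a pot stays empty). When all are hung, put the stick back across all four pegs, between the pots' handles and the upturned peg tips and centred on the rack; leave everything else where it is.

Things in the scene. Friction and masses are not known exactly. Their poses are not given: they have to be found in the camera images.
- pot_red (a point): red parts pot, 0.14 to 0.28 kg, upright, may be absent; centre, 65 mm above its underside, z up. Round pot, 52 mm across on a 64 mm weighted foot, 46 mm high, 130 mm with its rigid flat handle in its own y-z plane: two struts, outer faces 50 mm apart, and a top grip plate 10 mm thick in x, 50 mm wide in y, 33 to 65 mm above the point. Window under the plate: 40 mm wide, 19 mm below to 33 mm above the point; top corners sloped.
- pot_blue (a point): blue parts pot, 0.14 to 0.28 kg, upright, may be absent; centre, 65 mm above its underside, z up. Exactly like the red pot; hung, its point is 27 mm below the peg axis, its underside 38 mm above the table. Half a turn about z changes nothing.
- pot_yellow (a point): yellow parts pot, 0.14 to 0.28 kg, upright, may be absent; centre, 65 mm above its underside, z up. Exactly like the red pot; hung, its point is 27 mm below the peg axis, its underside 38 mm above the table. Half a turn about z changes nothing.
- pot_green (a point): green parts pot, 0.14 to 0.28 kg, upright, may be absent; centre, 65 mm above its underside, z up. Exactly like the red pot; hung, its point is 27 mm below the peg axis, its underside 38 mm above the table. Half a turn about z changes nothing.
- peg_red (a point): red peg of the fixed rack. Round level bar 10 mm thick, axis 130 mm up; the point is on the axis, 45 mm before the board. x: along the peg into the board, y: along the rack to the left. 52 mm before the point it bends up into a tip that reaches 60 mm before the point and 20 mm above the axis.
- peg_blue (a point): blue peg of the fixed rack. Like the red peg. Left to right: red, blue, yellow, green, 92 mm apart.
- peg_yellow (a point): yellow peg of the fixed rack. Like the red peg. The board behind is 340 mm wide, its top 6 mm above the peg axis.
- peg_green (a point): green peg of the fixed rack. Like the red peg. A foot plate 8 mm thick lies under the pegs.
- stick_mid (a point): square beech stick, 15 mm wide (x), 380 mm long (y), 13 mm high (z), 0.09 kg; the point is its centre. At first it lies across all four pegs, just behind their upturned tips, as the keeper of the rack. The table top in front of the pegs is free over the width of the rack, from 0.38 m ahead of the robot
- stick_rest (a point): where the stick's centre is when it lies across the pegs: 31 mm before the peg points, midway between the blue and the yellow peg, 11.5 mm above the peg axis; axes as the pegs'. The upturned tips begin 16 mm before this point
- pliers_mid (a point): bystander: red-handled pliers lying on the table, 175 x 54 x 13 mm; to be left alone
- screwdriver_mid (a point): bystander: yellow-handled screwdriver lying on the table, 23 x 198 x 23 mm; to be left alone
- oil_can_mid (a point): bystander: white oil can with red band, standing, 38 mm across, 118 mm tall; to be left alone
- glue_mid (a point): bystander: white glue bottle with orange cap, standing, 32 mm across, 85 mm tall; to be left alone
Things that resemble listed ones, but are neither listed nor needed, are in the scene too. Of the things that look like the part that bears pot_red, the smaller one is meant.

How it is judged:
On the way, in this order (a step that is already met when the one before it is completed fails the run):
1. the stick has been taken off the pegs and lies on the table top (height (world z) of stick_mid below 0.03 m), for 0.2 s.
2. every pot hangs on the peg of its own colour (x of pot_red in the frame of peg_red between -0.027 and 0.025 m and y of pot_red in the frame of peg_red between -0.012 and 0.012 m and z of pot_red in the frame of peg_red between -0.036 and -0.02 m and x of pot_blue in the frame of peg_blue between -0.027 and 0.025 m and y of pot_blue in the frame of peg_blue between -0.012 and 0.012 m and z of pot_blue in the frame of peg_blue between -0.036 and -0.02 m and x of pot_yellow in the frame of peg_yellow between -0.027 and 0.025 m and y of pot_yellow in the frame of peg_yellow between -0.012 and 0.012 m and z of pot_yellow in the frame of peg_yellow between -0.036 and -0.02 m and x of pot_green in the frame of peg_green between -0.027 and 0.025 m and y of pot_green in the frame of peg_green between -0.012 and 0.012 m and z of pot_green in the frame of peg_green between -0.036 and -0.02 m), for 0.2 s.
At the end, for the whole second after the job is handed in: Each pot hangs by its handle on its own colour's peg (within 25 mm of the peg's listed point along the peg, 12 mm sideways); the stick lies still across the pegs, within 16 mm of its rest point along the pegs, 30 mm along the rack, 6 mm in height, 0.12 rad (all of step 2 and x of stick_mid in the frame of stick_rest between -0.016 and 0.016 m and y of stick_mid in the frame of stick_rest between -0.03 and 0.03 m and z of stick_mid in the frame of stick_rest between -0.006 and 0.006 m and angle between the y axis of stick_mid and the y axis of stick_rest, either way round below 0.12 rad and linear speed of stick below 0.02 m/s); the robot touches nothing.
It fails at once if a bystander (pliers, screwdriver, oil can, glue bottle) is shifted by more than 4 cm (distance of any of pliers_mid, screwdriver_mid, oil_can_mid, glue_mid from where it was at the start of the episode above 0.04 m).
Of potbody_red, potbody_blue, potbody_yellow, potbody_green only 3 to 4 are there at a start; the rules pass over those that are not, and their reading is None.
At some moment in a run one of potbody_red, potbody_blue, potbody_yellow, potbody_green may be knocked a few centimetres aside while the robot is not near it.
It also fails if it takes over 210 s, if anything falls off the work surface, if the arm or the gripper's body presses on something with over 40 N, if the wrist force passes 120 N, or if a joint passes its speed limit or range.

## Working session

There is one attempt and no reset: what is moved stays moved. The work goes in short steps, each a Python script; the robot and the scene stay as the last script left them, time stands still between calls to the robot, and variables do not carry over. Pictures are saved under pics/ and viewed, at most 14 in all, crops included, and the job is handed in when it is done.

```bash
ls; mkdir -p pics; cat > h.py <<'E'
import numpy as np, cv2
from scipy.spatial.transform import Rotation as R
from cell import manip, inverse_kinematics, cams, order
def cap(name):
    s=manip.state(); c=cams.capture(name)
    if name=='wrist':
        T=np.eye(4); T[:3,:3]=R.from_rotvec(s['tcp_rot']).as_matrix(); T[:3,3]=s['tool_pos']
        T=T@np.array(c['T_tool_cam'])
    else:
        o=np.array(c['orientation']); T=np.eye(4)
        T[:3,:3]=o if o.shape==(3,3) else R.from_rotvec(o).as_matrix(); T[:3,3]=c['position']
    c['T']=T; return c
def cloud(c):
    "world xyz for each pixel"
    K=np.array(c['intrinsics']); h,w=c['z_map'].shape
    u,v=np.meshgrid(np.arange(w),np.arange(h))
    p=np.stack([u,v],-1).reshape(-1,1,2).astype(np.float64)
    n=cv2.undistortPoints(p,K,np.array([c['k1'],0,0,0.]),).reshape(h,w,2)
    z=c['z_map'].astype(float)
    P=np.dstack([n*z[...,None],z])
    W=P@c['T'][:3,:3].T+c['T'][:3,3]; W[z==0]=np.nan
    return W
def down(yaw):
    "tool pointing down, closing line (tool y) at angle yaw from world x"
    y=np.array([np.cos(yaw),np.sin(yaw),0]); z=np.array([0,0,-1.]); x=np.cross(y,z)
    return R.from_matrix(np.stack([x,y,z],1)).as_rotvec()
E
python3 - <<'E'
from h import *
for n in ('scene','top'):
    c=cap(n); cv2.imwrite(f'pics/{n}0.png',c['image']); print(n,c['T'].round(3).tolist(),np.array(c['intrinsics']).tolist(),c['k1'])
    np.savez(f'{n}0.npz',W=cloud(c),im=c['image'])
s=manip.state(); print(s)
E
```

```text
pics
scene [[-0.727, -0.405, 0.555, -0.218], [-0.687, 0.432, -0.584, 0.58], [-0.003, -0.806, -0.592, 0.892], [0.0, 0.0, 0.0, 1.0]] [[381.9914250696307, 0.0, 280.8634517028819], [0.0, 381.9914250696307, 213.86781189378823], [0.0, 0.0, 1.0]] -0.04199892173824102
top [[-0.012, -0.983, 0.181, 0.234], [-1.0, 0.013, -0.001, -0.182], [-0.002, -0.181, -0.984, 1.586], [0.0, 0.0, 0.0, 1.0]] [[501.76571017135973, 0.0, 270.47686636358543], [0.0, 501.76571017135973, 199.94206277660467], [0.0, 0.0, 1.0]] 0.05569074763610289
{'clock': 0.1, 'joint_pos': array([-1.15390003e+00,  2.64681853e-01,  1.60520272e+00, -2.44676456e-05,
        1.27370654e+00, -3.68973739e-02]), 'joint_velocities': array([-0.00102804, -0.0016704 , -0.0031852 ,  0.00031957, -0.00199999,
       -0.00150244]), 'tau': array([ 2.42922260e-04, -5.03616071e+01, -3.58072257e+01,  7.31449993e-02,
        2.33119883e-02, -5.85675730e-05]), 'tool_pos': array([ 0.2956434 , -0.60611179,  0.23752853]), 'tcp_rot': array([-3.05916049e+00, -7.06287424e-01,  6.28547185e-04]), 'contact_force': array([-0.4809397 , -0.54533504, -0.621172  ]), 'moment': array([ 0.03274369,  0.02711053, -0.01773761]), 'grasp_force': 0.0, 'gripper_width': 0.08807460923644767}
```

View pics/scene0.png

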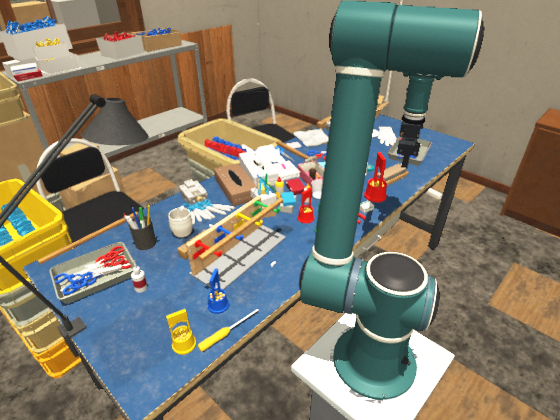

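View pics/top0.png

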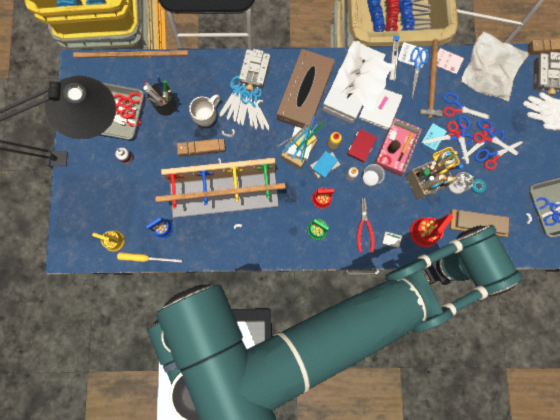

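Scene: keeper stick in top view from (157,199) to (284,187) over four pegs. Candidates: red pot small (322,197) or the larger red pot (428,232, decoy); green (318,230), blue (158,228), yellow (112,240). The smaller red one is meant. I'll check it in a crop and measure.

```bash
python3 - <<'E'
from h import *
t=np.load('top0.npz'); im=t['im']; W=t['W']
cv2.imwrite('pics/topcrop.png',cv2.resize(im[150:260,90:350],None,fx=3,fy=3,interpolation=cv2.INTER_CUBIC))
hsv=cv2.cvtColor(im,cv2.COLOR_BGR2HSV)
H,S,V=[hsv[...,i].astype(int) for i in range(3)]
hue={'red':(H<6)|(H>174),'blue':(H>105)&(H<120)&(V>120),'yellow':(H>18)&(H<34),'green':(H>45)&(H<80)}
seed={'red':(322,197),'blue':(158,228),'yellow':(112,240),'green':(318,230),'bigred':(428,232)}
for k,(u,v) in seed.items():
    m=np.zeros(H.shape,bool); m[v-20:v+20,u-22:u+22]=True
    m&=hue[k.replace('big','')]&(S>120)&(W[...,2]>0.01)
    P=W[m]; q=np.nanpercentile(P,[2,98],axis=0)
    print(k,m.sum(),q.round(3).tolist(),'zmax',np.nanmax(P[:,2]).round(3))
    for lo,hi in((.03,.06),(.09,.15)):
        s=P[(P[:,2]>lo)&(P[:,2]<hi)]
        if len(s): print('  ',lo,len(s),s.mean(0).round(3),(s.max(0)-s.min(0)).round(3))
m=np.zeros(H.shape,bool); m[150:216,140:300]=True
for lo,hi in((.12,.128),(.128,.135),(.135,.142),(.142,.15),(.15,.16)):
    s=m&(W[...,2]>lo)&(W[...,2]<hi); print(lo,s.sum())
for n,(u,v) in {'stickL':(160,199),'stickM':(220,193),'stickR':(280,187),'boardL':(165,172),'boardM':(220,167),'boardR':(271,161),'pr':(173,185),'pb':(205,183),'py':(236,180),'pg':(267,178)}.items():
    print(n,np.nanmedian(W[v-1:v+2,u-1:u+2].reshape(-1,3),0).round(3))
E
```

```text
red 206 [[0.502, -0.369, 0.011], [0.553, -0.318, 0.132]] zmax 0.136
   0.03 67 [ 0.521 -0.342  0.041] [0.052 0.051 0.029]
   0.09 84 [ 0.528 -0.345  0.121] [0.009 0.049 0.045]
blue 143 [[0.411, 0.134, 0.011], [0.457, 0.179, 0.135]] zmax 0.136
   0.03 53 [0.428 0.154 0.042] [0.053 0.044 0.025]
   0.09 63 [0.44  0.158 0.128] [0.033 0.043 0.015]
yellow 449 [[0.342, 0.248, 0.011], [0.423, 0.332, 0.131]] zmax 0.134
   0.03 201 [0.399 0.309 0.04 ] [0.053 0.052 0.025]
   0.09 69 [0.398 0.306 0.125] [0.022 0.048 0.04 ]
green 173 [[0.402, -0.35, 0.011], [0.452, -0.302, 0.134]] zmax 0.137
   0.03 52 [ 0.424 -0.322  0.041] [0.052 0.047 0.025]
   0.09 81 [ 0.428 -0.329  0.123] [0.031 0.043 0.045]
bigred 596 [[0.375, -0.695, 0.011], [0.451, -0.626, 0.19]] zmax 0.195
   0.03 176 [ 0.407 -0.652  0.047] [0.078 0.079 0.03 ]
   0.09 42 [ 0.408 -0.655  0.126] [0.059 0.047 0.059]
0.12 112
0.128 559
0.135 507
0.142 547
0.15 136
stickL [0.505 0.139 0.147]
stickM [ 0.52  -0.035  0.148]
stickR [ 0.536 -0.211  0.146]
boardL [0.589 0.13  0.135]
boardM [ 0.602 -0.033  0.135]
boardR [ 0.619 -0.186  0.135]
pr [0.549 0.104 0.133]
pb [0.556 0.013 0.133]
py [ 0.564 -0.078  0.135]
pg [ 0.569 -0.173  0.13 ]
```

View pics/topcrop.png

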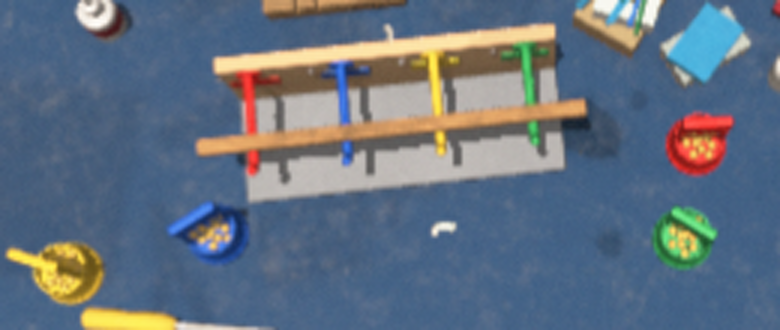

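The crop confirms the small red pot (foot ~64 mm, top at 0.13; the big one is 0.19 tall), and all four pots are present. Now a wrist close-up of the rack.

```bash
python3 - <<'E'
from h import *
p=np.array(manip.state()['tool_pos']); manip.move_linear([p[0],p[1],0.36])
manip.move_pose([0.44,-0.04,0.42],down(0.088))
manip.dwell(0.3)
c=cap('wrist'); W=cloud(c); cv2.imwrite('pics/w1.png',c['image']); np.savez('w1.npz',W=W,im=c['image'])
print(np.array(c['T_tool_cam']).round(3).tolist(), manip.state()['clock'])
E
```

```text
[[0.0, -0.955, -0.296, 0.075], [1.0, 0.0, -0.0, 0.001], [0.0, -0.296, 0.955, -0.145], [0.0, 0.0, 0.0, 1.0]] 3.5167
```

View pics/w1.png

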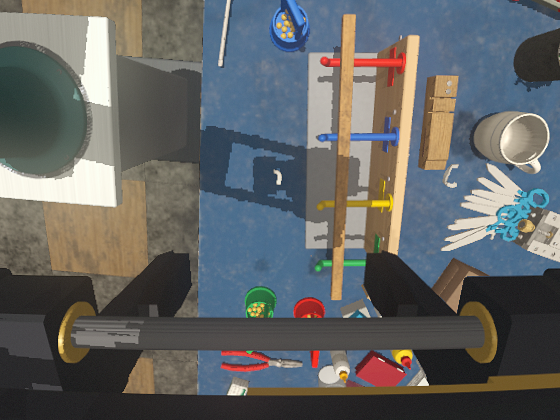

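```bash
python3 - <<'E'
from h import *
d=np.load('w1.npz'); W=d['W']; im=d['im']
m=np.zeros(W.shape[:2],bool); m[5:300,325:365]=True
s=m&(W[...,2]>0.1445)&(W[...,2]<0.156)
hsv=cv2.cvtColor(im,cv2.COLOR_BGR2HSV); H,S,V=[hsv[...,i].astype(int) for i in range(3)]
s&=(H>5)&(H<22)&(S<190)
P=W[s][:,:2].astype(np.float32); r=cv2.minAreaRect(P*1000); print('stick',r,np.median(W[s][:,2]))
m[:]=0; m[35:275,360:425]=True
b=m&(abs(W[...,2]-0.136)<0.005)&(H>8)&(H<25)&(S<190); Q=W[b][:,:2].astype(np.float32)*1000
print('board',b.sum(),cv2.minAreaRect(Q))
for n,(u,v) in {'red':(370,62),'blue':(368,137),'yellow':(366,203),'green':(322,266),'tr':(326,62),'tb':(322,137),'ty':(322,206),'tg':(318,266),'peanut':(279,177),'plate':(320,100),'table':(260,120)}.items():
    q=W[v-6:v+7,u-2:u+3].reshape(-1,3); 
    q=q[q[:,2]>np.nanmax(q[:,2])-0.006]; print(n,np.nanmean(q,0).round(4))
E
```

```text
stick ((527.0841064453125, -37.66072082519531), (16.303936004638672, 378.78936767578125), 5.6303935050964355) 0.14681475082884746
board 2582 ((585.1800537109375, -7.6921539306640625), (60.39344024658203, 291.9137268066406), 5.1337456703186035)
red [0.5447 0.1026 0.1332]
blue [0.5567 0.0125 0.1329]
yellow [ 0.5692 -0.078   0.1328]
green [ 0.5156 -0.1745  0.1457]
tr [0.4872 0.0977 0.1473]
tb [0.4944 0.006  0.1478]
ty [ 0.5052 -0.0836  0.1472]
tg [ 0.5119 -0.1748  0.1474]
peanut [ 0.4478 -0.0782  0.0012]
plate [0.5035 0.0573 0.0068]
table [ 0.4069  0.0163 -0.0011]
```

Wrist view: the stick runs from (348,16) to (337,298), with peg tips at about (326,62), (322,137), (322,206) and (318,266). Tip spacing (273/3 = 91 mm) and heights match. Rack yaw is about 5.2°. Taking the stick off now.

```bash
cat >> h.py <<'E'
A=0.0908; ex=np.array([np.cos(A),np.sin(A)]); ey=np.array([-np.sin(A),np.cos(A)])
C=np.array([0.5555,-0.0336]) # mean of peg points
PEG={k:C+ey*o for k,o in zip(('red','blue','yellow','green'),(.138,.046,-.046,-.138))}
STICK_T=np.array([0.385,-0.08])
def report(t=''):
    s=manip.state(); print(t,round(s['clock'],1),s['tool_pos'].round(4),'F',s['contact_force'].round(1),'w',round(s['gripper_width'],4),'g',round(s['grasp_force'],1),flush=True)
E
python3 - <<'E'
from h import *
o=down(A)
manip.set_gripper(0.04,20)
manip.move_pose([0.527,-0.0377,0.22],o)
manip.move_linear([0.527,-0.0377,0.138],0.08); report('at')
manip.set_gripper(0.0,20); report('grip')
manip.move_linear([0.527,-0.0377,0.20],0.08); report('lift')
manip.move_linear([*STICK_T,0.20],0.15)
manip.move_linear([*STICK_T,0.03],0.1)
manip.move_linear([*STICK_T,0.004],0.04); report('down')
manip.set_gripper(0.04); report('open')
manip.move_linear([*STICK_T,0.25],0.2)
manip.move_pose([0.42,0.1,0.40],o); manip.dwell(.2)
c=cap('wrist'); cv2.imwrite('pics/w2.png',c['image']); np.savez('w2.npz',W=cloud(c),im=c['image']); report()
E
```

```text
at 6.4 [ 0.5276 -0.0378  0.1387] F [-0.1 -0.1 -0.3] w 0.0403 g 0.0
grip 6.9 [ 0.5271 -0.0377  0.1383] F [-0.9 -0.9  1.6] w 0.015 g 20.0
lift 7.8 [ 0.5266 -0.0377  0.1995] F [-0.7  1.  -0.7] w 0.0147 g 20.0
down 11.6 [ 0.3849 -0.08    0.0037] F [ 1.3 -0.2 -0.5] w 0.0148 g 20.0
open 12.2 [ 0.3851 -0.08    0.0041] F [-0.2  0.1 -0.2] w 0.0403 g 0.0
 14.7 [0.4197 0.099  0.3989] F [0.1 0.9 0.5] w 0.0398 g 0.0
```

View pics/w2.png

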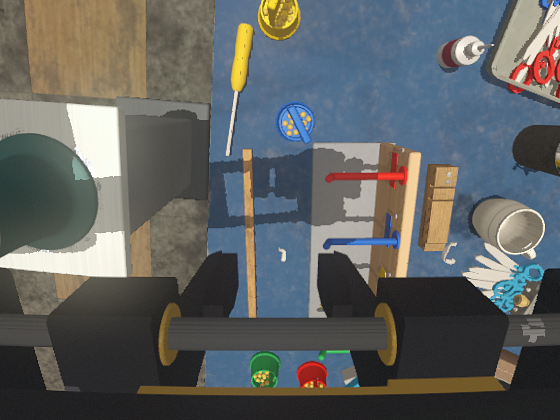

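Stick is on the table at column ~250. Blue pot is at (296,122), its handle running from (288,105) to (308,140). Next, blue as the first trial.

```bash
cat >> h.py <<'E'
HUE={'red':lambda H:(H<6)|(H>174),'blue':lambda H:(H>100)&(H<122),'yellow':lambda H:(H>18)&(H<34),'green':lambda H:(H>45)&(H<85)}
def plate(c,k,near,r=0.07):
    W=cloud(c); hsv=cv2.cvtColor(c['image'],cv2.COLOR_BGR2HSV); H,S=hsv[...,0].astype(int),hsv[...,1]
    m=HUE[k](H)&(S>110)&(W[...,2]>0.122)&(W[...,2]<0.138)&(np.hypot(W[...,0]-near[0],W[...,1]-near[1])<r)
    n,l,st,_=cv2.connectedComponentsWithStats(m.astype(np.uint8)); m=l==1+np.argmax(st[1:,4])
    P=W[m]; (cx,cy),(w,h),a=cv2.minAreaRect((P[:,:2]*1000).astype(np.float32))
    if w>h: w,h,a=h,w,a+90     # a = direction of the thin side = normal
    yaw=np.radians(a); yaw=A+(yaw-A+np.pi/2)%np.pi-np.pi/2
    print(k,'plate',round(cx,1),round(cy,1),'size',round(w,1),round(h,1),'yaw',round(yaw,3),'z',P[:,2].mean().round(4),'n',m.sum())
    return np.array([cx,cy])/1000,yaw
def look(k,near):
    p=np.array(near)-0.07*ey
    manip.move_pose([*p,0.28],down(A)); manip.dwell(.25)
    c=cap('wrist'); cv2.imwrite(f'pics/look_{k}_{manip.state()["clock"]:.0f}.png',c['image'])
    return plate(c,k,near)
def grasp(p,yaw):
    manip.set_gripper(0.05,30)
    manip.move_pose([*p,0.20],down(yaw)); manip.move_linear([*p,0.105],0.1); report('at')
    manip.set_gripper(0.0,30); report('grip')
    manip.move_linear([*p,0.30],0.15); report('lift')
def hang(k,dy=0.,x=0.004):
    a=PEG[k]-0.13*ex+dy*ey; b=PEG[k]+x*ex+dy*ey
    manip.move_linear([*a,0.30],0.2,down(A))
    manip.move_linear([*a,0.1705],0.12); report('front')
    manip.move_linear([*b,0.1705],0.08); report('in')
    manip.move_linear([*b,0.1435],0.04); report('hung')
    manip.set_gripper(0.03); report('open')
    manip.move_linear([*b,0.26],0.15); report('out')
E
python3 - <<'E'
from h import *
p,y=look('blue',(0.440,0.158)); 
grasp(p,y); hang('blue')
q=PEG['blue']-0.09*ey-0.03*ex
manip.move_pose([*q,0.30],down(A)); manip.dwell(.2); c=cap('wrist'); cv2.imwrite('pics/w3.png',c['image']); np.savez('w3.npz',W=cloud(c),im=c['image'])
E
```

```text
blue plate 442.7 159.4 size 9.8 50.2 yaw 0.563 z 0.1287 n 613
at 17.6 [0.4434 0.1595 0.1057] F [0.2 0.3 0.4] w 0.0502 g 0.0
grip 18.2 [0.4426 0.1593 0.105 ] F [ 0.2 -0.  -0. ] w 0.0095 g 30.0
lift 19.7 [0.442  0.1592 0.2987] F [ 1.  -0.1 -2.3] w 0.0101 g 30.0
front 21.9 [4.226e-01 4.000e-04 1.714e-01] F [ 0.3 -0.1 -2.3] w 0.01 g 30.0
in 23.7 [0.5549 0.0125 0.1705] F [ 0.7  0.6 -2.8] w 0.0099 g 30.0
hung 24.5 [0.5555 0.0126 0.1436] F [ 0.8 -0.7 -2.8] w 0.0095 g 30.0
open 25.0 [0.5555 0.0126 0.1438] F [-0.2 -0.4 -0.2] w 0.0301 g 0.0
out 25.9 [0.5546 0.0126 0.2588] F [-0.1 -0.1 -0.5] w 0.0296 g 0.0
```

View pics/w3.png

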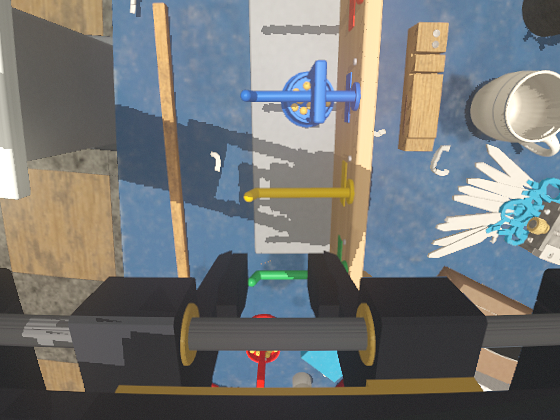

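Blue hangs on its peg (handle about (318,93) on the peg at row 96). Next the other three, each measured just before its grasp.

```bash
python3 - <<'E'
from h import *
for k,n in (('yellow',(0.398,0.306)),('green',(0.428,-0.329)),('red',(0.528,-0.345))):
    p,y=look(k,n)
    if np.hypot(*(p-n))>0.02: print('moved?',p)
    grasp(p,y)
    if manip.state()['gripper_width']<0.007: print('no grasp'); break
    hang(k)
    print()
q=PEG['yellow']-0.05*ey-0.03*ex
manip.move_pose([*q,0.42],down(A)); manip.dwell(.2); c=cap('wrist'); cv2.imwrite('pics/w4.png',c['image']); np.savez('w4.npz',W=cloud(c),im=c['image'])
for k in PEG: 
    try: p,y=plate.__wrapped__ if 0 else (None,None)
    except Exception as e: print(e)
E
```

```text
yellow plate 403.4 309.9 size 10.0 49.4 yaw -0.322 z 0.1286 n 646
at 30.4 [0.404  0.3103 0.1058] F [-0.5  0.4  0.5] w 0.0503 g 0.0
grip 31.1 [0.4031 0.3098 0.1048] F [-0.7 -0.4 -0.5] w 0.0098 g 29.9
lift 32.6 [0.4028 0.3096 0.2987] F [-0.4  0.6 -1.5] w 0.0102 g 29.9
front 36.0 [ 0.431  -0.0914  0.1714] F [ 0.5 -1.  -1.3] w 0.0099 g 29.9
in 37.8 [ 0.5633 -0.0791  0.1705] F [ 0.1 -0.5 -2.2] w 0.0097 g 29.9
hung 38.6 [ 0.5638 -0.0791  0.1436] F [-0.1 -0.3 -1.3] w 0.01 g 29.9
open 39.1 [ 0.5638 -0.0791  0.1437] F [-0.1  0.3  0.5] w 0.0299 g 0.0
out 40.0 [ 0.563  -0.0789  0.2588] F [-0.5 -0.   0.6] w 0.0302 g 0.0

green plate 432.3 -331.5 size 9.9 49.7 yaw -0.569 z 0.1286 n 523
at 43.9 [ 0.4327 -0.3319  0.1057] F [-0.6  0.4 -0.9] w 0.05 g 0.2
grip 44.7 [ 0.4321 -0.3314  0.1046] F [ 0.1  0.8 -1.7] w 0.0101 g 30.0
lift 46.1 [ 0.4318 -0.3311  0.2986] F [ 0.4  0.3 -2.5] w 0.0099 g 30.0
front 48.2 [ 0.4392 -0.1832  0.1714] F [ 0.1 -0.2 -1.6] w 0.0105 g 30.0
in 50.1 [ 0.5716 -0.1707  0.1705] F [-0.3 -0.3 -2. ] w 0.0096 g 30.0
hung 50.9 [ 0.5725 -0.1718  0.1455] F [-3.5 -2.6  8.7] w 0.0098 g 30.0
open 51.4 [ 0.5718 -0.1705  0.1431] F [-0.5  0.2 -0.4] w 0.03 g 0.0
out 52.3 [ 0.5713 -0.1704  0.2588] F [-0.3 -0.   0.2] w 0.0298 g 0.0

red plate 532.6 -348.1 size 10.0 49.7 yaw 0.033 z 0.1287 n 609
at 55.7 [ 0.5333 -0.3486  0.1059] F [ 0.8 -1.   0.1] w 0.0498 g 0.0
grip 56.3 [ 0.5324 -0.3481  0.1049] F [-1.5  0.7  0.1] w 0.0097 g 30.0
lift 57.8 [ 0.5321 -0.3477  0.2984] F [-1.1  0.2 -1.9] w 0.0097 g 30.0
front 61.5 [0.4143 0.0922 0.1714] F [ 0.4  0.  -1.7] w 0.0097 g 30.0
in 63.3 [0.5466 0.1042 0.1705] F [-0.8  0.3 -2.3] w 0.0097 g 30.0
hung 64.1 [0.5471 0.1042 0.1436] F [-0.2  0.5 -2.1] w 0.0096 g 30.0
open 64.6 [0.5471 0.1042 0.1438] F [-0.2 -0.8 -0.3] w 0.0305 g 0.0
out 65.5 [0.5463 0.1041 0.2588] F [-0.5 -0.7 -0.3] w 0.0299 g 0.0
```

View pics/w4.png

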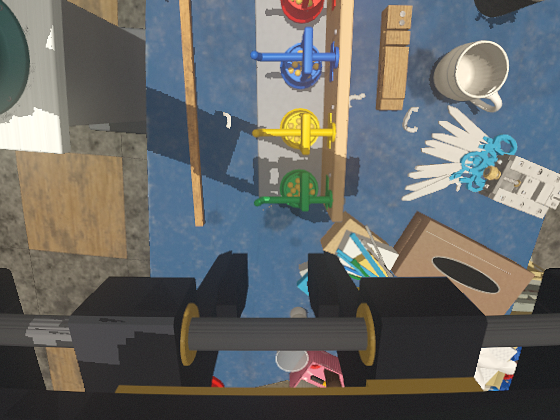

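All four hang (handles at about (303,0) for red, (307,52), (305,132), (305,193)). Green touched a little early, so I'll measure all the plates and the stick's pose.

```bash
cat > chk.py <<'E'
from h import *
q=C-0.07*ey-0.06*ex
manip.move_pose([*q,0.45],down(A)); manip.dwell(.3); c=cap('wrist'); W=cloud(c); im=c['image']
hsv=cv2.cvtColor(im,cv2.COLOR_BGR2HSV); H,S=hsv[...,0].astype(int),hsv[...,1]
for k in PEG:
    d=W[...,:2]-PEG[k]; x=d@ex; y=d@ey
    m=HUE[k](H)&(S>100)&(abs(x)<.035)&(abs(y)<.04)&(W[...,2]>.155)
    P=W[m]
    if len(P)<20: print(k,'few',len(P)); continue
    (cx,cy),(w,h),a=cv2.minAreaRect((np.c_[x[m],y[m]]*1000).astype(np.float32))
    print(k,m.sum(),'plate in peg frame',round(cx,1),round(cy,1),'size',round(w,1),round(h,1),round(a,1),'ztop',np.percentile(P[:,2],[50,95]).round(4))
import sys
lo,hi=((-.003,.03) if len(sys.argv)<2 else (.14,.16))
near=STICK_T if len(sys.argv)<2 else C-0.031*ex
d=W[...,:2]-near; x=d@ex; y=d@ey
m=(H>5)&(H<22)&(S>60)&(W[...,2]>lo+.006)&(W[...,2]<hi)&(abs(x)<.03)&(abs(y)<.25)
r=cv2.minAreaRect((np.c_[x[m],y[m]]*1000).astype(np.float32)); print('stick (rack frame, rel.)',r,np.median(W[m][:,2]).round(4), 'centre',(near+ex*r[0][0]/1e3+ey*r[0][1]/1e3).round(4))
cv2.imwrite(f'pics/chk_{manip.state()["clock"]:.0f}.png',im); report()
E
python3 chk.py
```

```text
red 171 plate in peg frame 5.2 -15.3 size 20.0 9.1 89.9 ztop [0.165  0.1671]
blue 326 plate in peg frame 5.2 0.8 size 48.3 9.9 89.5 ztop [0.1654 0.1669]
yellow 1747 plate in peg frame -3.0 -7.0 size 55.9 41.6 37.2 ztop [0.5373 0.5397]
green 256 plate in peg frame 5.8 17.5 size 10.0 45.1 0.6 ztop [0.1681 0.1728]
stick (rack frame, rel.) ((1.6279420852661133, -0.827117919921875), (15.969306945800781, 378.3289489746094), 0.06823305040597916) 0.0118 centre [ 0.3867 -0.0807]
 67.5 [ 0.5022 -0.1089  0.4488] F [-0.2  0.1  0.6] w 0.03 g 0.0
```

Green's plate is 17 mm to the left of its peg and a bit high, so it is caught on the window corner. Looking closer.

```bash
python3 - <<'E'
from h import *
k='green'
q=PEG[k]-0.07*ey-0.01*ex
manip.move_pose([*q,0.30],down(A)); manip.dwell(.3); c=cap('wrist'); W=cloud(c); im=c['image']
hsv=cv2.cvtColor(im,cv2.COLOR_BGR2HSV); H,S=hsv[...,0].astype(int),hsv[...,1]
d=W[...,:2]-PEG[k]; x=d@ex; y=d@ey
m=HUE[k](H)&(S>100)&(abs(x)<.03)&(abs(y)<.06)&(W[...,2]>.15)&(W[...,2]<.19)
print(cv2.minAreaRect((np.c_[x[m],y[m]]*1000).astype(np.float32)))
for lo in np.arange(-.02,.05,.006):
    s=m&(y>=lo)&(y<lo+.006)
    if s.sum()>3: print(round(lo,3),s.sum(),np.percentile(W[s][:,2],95).round(4),x[s].mean().round(4))
u=np.argwhere(m).mean(0).astype(int); print(u)
cv2.imwrite('pics/g1.png',cv2.resize(im[max(0,u[0]-110):u[0]+110,u[1]-150:u[1]+150],None,fx=2.6,fy=2.6,interpolation=cv2.INTER_CUBIC))
E
```

```text
((5.962987899780273, 18.147750854492188), (10.020713806152344, 52.439632415771484), 0.3036041855812073)
-0.008 76 0.1733 0.0055
-0.002 90 0.1736 0.0059
0.004 97 0.1726 0.0055
0.01 102 0.1713 0.006
0.016 93 0.1699 0.0058
0.022 94 0.169 0.0054
0.028 92 0.1673 0.0053
0.034 87 0.1664 0.0056
0.04 60 0.1654 0.0059
[ 94 293]
```

View pics/g1.png

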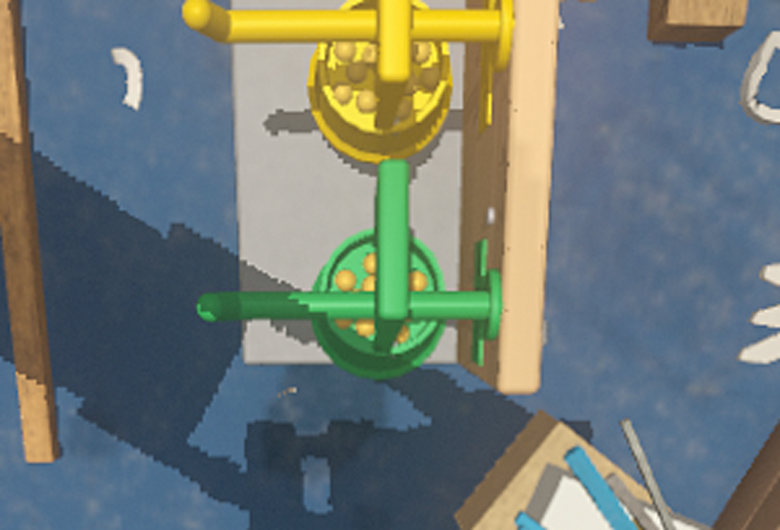

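The green peg passes under the right end of the tilted handle (about 10° off level; probably the pot was knocked before I grasped it). I'll regrasp along the tilted plate, lift, level, centre and lower it.

```bash
python3 - <<'E'
from h import *
k='green'; ex3=np.array([*ex,0]); 
tilt=(R.from_rotvec(-0.18*ex3)*R.from_rotvec(down(A))).as_rotvec()
P=lambda x,y,z:[*(PEG[k]+x*ex+y*ey),z]
manip.set_gripper(0.03,30)
manip.move_pose(P(.0048,.0135,.25),tilt)
manip.move_linear(P(.0048,.0135,.146),0.06); report('at')
manip.set_gripper(0,30); report('grip')
manip.move_linear(P(.0048,.0135,.160),0.03); report('lift')
manip.move_linear(P(.0048,0,.162),0.03,down(A)); report('level')
manip.move_linear(P(.0048,0,.1437),0.03); report('low')
manip.set_gripper(0.03); report('open')
manip.move_linear(P(.0048,0,.26),0.12); report('out')
E
sed -i 's/q=C-0.07\*ey/q=C-0.0*ey/; s/W\[...,2\]>.155)/W[...,2]>.155)\&(W[...,2]<.19)/' chk.py; python3 chk.py
```

```text
at 71.3 [ 0.5719 -0.1572  0.1465] F [ 0.4 -0.2  0.4] w 0.0302 g 0.0
grip 71.8 [ 0.5716 -0.1572  0.1461] F [ 0.3 -0.5  0.8] w 0.0099 g 30.0
lift 72.4 [ 0.5716 -0.1571  0.1601] F [-0.3 -0.7 -1.4] w 0.0097 g 30.0
level 73.0 [ 0.5725 -0.1707  0.1616] F [ 0.8  0.4 -1.4] w 0.0101 g 30.0
low 73.7 [ 0.5729 -0.1706  0.1437] F [-0.4 -0.3 -1.7] w 0.0096 g 30.0
open 74.2 [ 0.5729 -0.1707  0.144 ] F [-0.3 -0.2  1.3] w 0.0301 g 0.0
out 75.3 [ 0.5722 -0.1704  0.2588] F [-0.1 -0.4 -0.5] w 0.0299 g 0.0
red 394 plate in peg frame 5.2 -0.6 size 49.7 10.4 89.7 ztop [0.1655 0.167 ]
blue 301 plate in peg frame 6.0 1.4 size 10.5 48.5 1.1 ztop [0.1654 0.1671]
yellow 281 plate in peg frame 5.7 0.6 size 9.9 49.0 0.1 ztop [0.1653 0.1668]
green 77 plate in peg frame 6.4 21.2 size 9.8 14.7 1.9 ztop [0.1639 0.1658]
stick (rack frame, rel.) ((1.660304069519043, 9.996322631835938), (15.713510513305664, 358.6265563964844), 0.1481413096189499) 0.0118 centre [ 0.3857 -0.0699]
 76.6 [ 0.4958 -0.0395  0.4488] F [ 0.1  0.5 -1.2] w 0.0298 g 0.0
```

```bash
python3 - <<'E'
from h import *
k='green'; q=PEG[k]-0.07*ey-0.01*ex
manip.move_pose([*q,0.30],down(A)); manip.dwell(.3); c=cap('wrist'); W=cloud(c)
hsv=cv2.cvtColor(c['image'],cv2.COLOR_BGR2HSV); H,S=hsv[...,0].astype(int),hsv[...,1]
d=W[...,:2]-PEG[k]; x=d@ex; y=d@ey
m=HUE[k](H)&(S>100)&(abs(x)<.03)&(abs(y)<.06)&(W[...,2]>.155)&(W[...,2]<.19)
r=cv2.minAreaRect((np.c_[x[m],y[m]]*1000).astype(np.float32)); print('green',r,np.percentile(W[m][:,2],[50,95]))
assert abs(r[0][1])<6
o=down(A); S0=np.array([0.3855,-0.081]); E=C-0.031*ex
manip.set_gripper(0.04,20)
manip.move_pose([*S0,0.25],o); manip.move_linear([*S0,0.03],0.12); manip.move_linear([*S0,0.004],0.04); report('at')
manip.set_gripper(0,20); report('grip')
manip.move_linear([*S0,0.25],0.15); report('lift')
manip.move_linear([*E,0.25],0.12)
manip.move_linear([*E,0.16],0.08); manip.move_linear([*E,0.1385],0.03); report('on')
manip.set_gripper(0.026); report('open')
manip.move_linear([*E,0.30],0.12); report('out')
E
python3 chk.py x
```

```text
green ((6.449953079223633, 3.0632362365722656), (48.849945068359375, 9.976750373840332), 89.83094024658203) [0.16545972 0.16704277]
at 82.1 [ 0.3855 -0.081   0.0039] F [-0.   0.1  0.7] w 0.0398 g 0.0
grip 82.6 [ 0.3856 -0.081   0.0042] F [-0.3 -0.3  1. ] w 0.0146 g 20.0
lift 84.4 [ 0.3849 -0.0809  0.249 ] F [-0.4  0.4 -1.4] w 0.0149 g 20.0
on 87.9 [ 0.5242 -0.0364  0.1391] F [-3.2 -0.3  5.7] w 0.0147 g 20.0
open 88.3 [ 0.5246 -0.0364  0.1383] F [-0.5  0.5 -0.4] w 0.0262 g 0.0
out 89.8 [ 0.5241 -0.0363  0.2989] F [ 0.1  0.  -0.3] w 0.0259 g 0.0
red 400 plate in peg frame 5.2 -0.5 size 50.4 10.3 89.8 ztop [0.1653 0.1668]
blue 296 plate in peg frame 6.1 1.1 size 48.1 10.4 89.9 ztop [0.1655 0.1669]
yellow 279 plate in peg frame 5.8 0.1 size 49.5 10.1 89.9 ztop [0.1653 0.1668]
green 54 plate in peg frame 6.2 23.9 size 10.6 8.9 89.4 ztop [0.1644 0.1662]
stick (rack frame, rel.) ((-6.862124443054199, 1.26837158203125), (30.77677345275879, 377.7784729003906), 0.014766881242394447) 0.147 centre [ 0.5177 -0.0358]
 90.8 [ 0.4955 -0.039   0.4483] F [-0.8 -0.7 -0.7] w 0.0258 g 0.0
```

```bash
python3 - <<'E'
from h import *
q=PEG['green']-0.04*ey-0.06*ex
manip.move_pose([*q,0.45],down(A)); manip.dwell(.3); c=cap('wrist'); cv2.imwrite('pics/end.png',c['image'])
E
```

```text
(no output)
```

View pics/end.png

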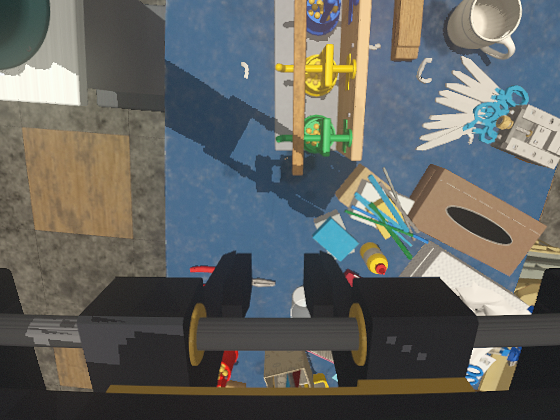

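The stick (column ~298, end at (298,172)) lies between the tips (column ~279) and the handles (column ~326). Green's handle at (328,134) is centred on its peg at row 137, and the robot touches nothing, so I'm handing in.

```bash
python3 -c "
from h import *
print(order.close_job()); report()"
```

```text
the job is handed in; nothing more can be done
None
the job is handed in; nothing more can be done
```

All four pots hang on the pegs of their own colour, the stick is back across the pegs between handles and tips, and the job was handed in at about 92 s; no verdict was shown.

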